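# Raise the counter sign stand to its second stop

## Task

Get the telescopic sign stand ready for a sign: with its mast still down, swing the stop collar by its upright pin to setting 2 (the mark with two pips), then squeeze in the release paddle on the side of the mast's head and, with the paddle held in, pull the mast straight up to its second stop. Finish while still holding the head up there with the paddle squeezed in, so that a colleague can hang the sign, and leave the jar, the can and the tray beside it where they stand.

Things in the scene. Friction and masses are not known exactly. Their poses are not given: they have to be found in the camera images.
- stand: sign stand, fixed: dark steel disc 216 mm across, 12 mm thick; in its middle an upright tube 32 mm across, 165 mm high, with the mast in it. Origin: centre of the disc's underside, z up the mast's axis. On its +x side a 30 mm detent block; on its -x side the collar's arm and, 97 mm from the axis, a scale of raised metal pips (groups of 1, 2, 3, 4, counter-clockwise from above)
- mark2 (a point): the group of two pips on the disc (setting 2), 97 mm from the axis, 12 mm above the table. The collar's arm points at it at setting 2
- collar (a joint): stop collar, rad, counter-clockwise from above; settings 1, 2, 3, 4 at 0, 0.5, 1.0, 1.5; starts at 3, 4 or between these. Its arm points at azimuth 2.392 rad + this value from the stand's x axis. A sprung detent draws it to the nearest setting (about 3 N at the pin to leave a click). Setting n stops the mast at its n-th stop. Grey ring 58 mm across round the tube's foot, 14 to 44 mm above the table
- pin (a point): upright steel pin on the end of the collar's arm, 12 mm in diameter, 80 mm from the stand's axis, top 112 mm above the table, bare from 45 mm up. This point: on the pin's axis, 95 mm above the table. Pinch it from above, jaws closing across the arm (tangentially), so that the gripper's body clears the head
- mast (a joint): telescopic mast, slides straight up, m, 0 is down; stops at 0.035, 0.070, 0.105, 0.140. While the release is out a latch locks it at 0 and at each stop; with the release held in it runs free and sinks by its own weight (0.26 to 0.51 kg, friction 2 N) unless held. With the collar at setting 2 it meets a firm stop at 0.070
- head: black plastic head of the mast, 32 (x) by 28 (y) by 45 mm tall; origin: centre of its underside, 170 mm above the table with the mast down; axes parallel to the stand's. A thin steel sign hook, 6 mm thick, reaches 85 mm to +x, 9 to 25 mm above its underside. Rises with the mast
- release (a joint): release paddle, a grey plate 22 (x) by 34 mm tall on the head's +y face; how far it is pushed in to -y, m: 0 out (9 mm proud), 0.007 fully in (2 mm proud); spring 2.5 to 6 N; frees the latch from 0.005 on. Squeeze it along the stand's y between two jaws, one on the plain -y face: width 37 mm out, 30 mm in. Grip at 30 to 40 N so that the head does not slip
- head_grip (a point): where to centre the jaws on head and pressed paddle: 1 mm to +y of the mast's axis, 24.5 mm above the head's underside (194.5 mm above the table with the mast down, 20.5 mm below the head's top). Rises with the mast
- jar: loose jar, 60 mm across, 85 mm tall, stands near the stand; origin at the centre of its underside; leave alone
- can: loose can, 66 mm across, 100 mm tall, stands near the stand; origin at the centre of its underside; leave alone
- clip_tray: loose clear open tray, 75 x 110 x 35 mm, near the stand; origin at the centre of its underside; leave alone
Mind the look-alikes: they are no part of the job. Leave any pink look-alike of the stand alone.

How it is judged (in metres and radians):
On the way, in this order (a step that is already met when the one before it is completed fails the run):
1. the collar is at setting 2 with the mast still down (value of joint collar between 0.38 and 0.62 rad and value of joint mast below 0.006 m), for 0.2 s.
2. the release is squeezed in with the mast still down (value of joint collar between 0.38 and 0.62 rad and value of joint release above 0.0045 m and value of joint mast below 0.015 m), for 0.05 s.
3. the mast is at its second stop, held by the head with the release in (value of joint collar between 0.38 and 0.62 rad and value of joint mast between 0.064 and 0.077 m and value of joint release above 0.0045 m and contact force between the fingers and head above 3 N), for 0.2 s.
At the end, for the whole second after the job is handed in: The collar is at setting 2 (0.38 to 0.62 rad), the mast stands at its second stop (0.064 to 0.077 m) at rest, and the gripper still holds the head (over 3 N) with the release in by more than 4.5 mm, so that the hand and not the latch carries it (all of step 3 and velocity of joint mast between -0.01 and 0.01 m/s); the arm keeps its last pose, push and grip.
It fails at once if the mast is raised while the collar is not at setting 2 (value of joint mast above 0.02 m and not (value of joint collar between 0.38 and 0.62 rad)).
It fails at once if the jar, can or tray is shoved (over 40 mm) or knocked over (distance of any of jar, can, clip_tray from where it was at the start of the episode above 0.04 m or angle between any of jar, can, clip_tray's own z axis and vertical above 0.5 rad).
It also fails if it takes over 50 s, if anything falls off the work surface, if the arm or the gripper's body presses on something with over 40 N, if the wrist force passes 120 N, or if a joint passes its speed limit or range.

## Robot

A 7-joint arm with a two-finger parallel gripper is mounted at the origin on the work surface. World frame = base frame: x ahead of the robot, y to its left, z up, the work surface at z = 0. Lengths are in mm, angles in rad, forces in N, time in s.
With the tool pointing down it reaches from about 400 to 875 mm from the base axis. Payload 4.4 kg.
Tool frame: the origin (TCP) lies on the centre line of the jaws, within the pads' length; the fingertips stand 25 mm ahead of it and the grasp point (between the pads) lies 6 mm ahead of it; x points along the fingers, y is the direction in which the jaws open and shut, and the axes are right-handed (so a half turn about x gives the same grasp; the last joint's range is limited). The gripper opens to 85 mm and grips with 20 to 120 N. Pads are 22 mm wide; open, the fingers measure 114 mm over their backs; the gripper's body (76 mm by 85 mm) begins 54 mm behind the grasp point. The pads swing forward as they close: fully open they stand 13 mm farther back than shut.
Start: joints at [-1.375, 0.628, 0.038, 1.517, -0.027, 0.996, -0.02], TCP at [168.209, 627.872, 256.313] pointing down, gripper open.
Joint ranges: [-3.06, 3.06], [-0.37, 2.12], [-1.25, 1.32], [0.18, 2.47], [-1.1, 4.24], [0.23, 1.98], [-2.94, 2.94]. Speed limits (rad/s): [2.57, 2.57, 3.14, 3.14, 3.14, 3.14, 3.14].

## Interface

Orientations are given as [roll, pitch, yaw] about the fixed x, y, z axes, in that order (R = Rz(yaw) Ry(pitch) Rx(roll)).
In Python, from cell import * gives the robot as it stands. The module is installed in compiled form; this text tells all that it offers.
- The arm moves only by the tool jog_arm, never from a script. Its argument "series" is a list of rows, each a list of 3 entries, a list of its own where there are three numbers: the turn, a rotation vector about the tool's x, y, z in degrees, then the shift along the tool's x, y, z in mm, then the gripper's target within -1 to 1 (shut at 1, half-way at 0, fully open at -1). In form: [[[rx, ry, rz], [dx, dy, dz], hand], ...]. A call has 1 to 8 rows; each row shifts and turns the commanded pose from where the row before left it, along the tool's axes as they then stand; what a row does not reach is not made up. A row lasts 1/8 s, in which the tool goes at most 62.5 mm and 10.7 degrees, less where a joint would pass 70% of its speed; a pose out of reach is approached as far as the arm can. A call is refused whole if a number of a shift passes 62.5 or a number of a turn 10.7, either way. A call with a gripper value outside its range is refused whole. The fingers move at their own pace and stop on an object; the grip force is fixed at half the most. Time passes only in rows, so rows that do not move let the fingers close. It gives the time, the measured TCP pose, the force and the opening at its end, in the units of the state.
- read_state(): the state, without advancing time (a new reading comes with each control period).
- get_image(name): name is "side" or "top" or "wrist"; returns a dict with "img" (384x512x3 uint8, red, green, blue), "range_z" (384x512 float32, mm along the optical axis (not along the pixel's ray), 0 where there is no reading), "fovy" (degrees; the focal length in pixels is half the picture's height over the tangent of half this angle, whatever the lens; pixels are square), "cx", "cy" (the principal point, pixels), "cam_to_world" (4x4, takes a point from camera to world coordinates). Camera axes: x right, y up, looking along -z (the intrinsics and any distortion apply to the point x, -y, -z); pixel columns grow to the right and rows downward; lengths in mm; the calibration is good to about 2 mm. A picture is of the moment at which its call begins.
- finish_job(): hands the job in, once; it reports no verdict.
The state is a dict: "clock": time; "qpos": joint angles; "qd": joint speeds; "tau": joint torques, N m; "eef_pos": TCP position; "tool_rot": TCP orientation; "force": force on the tool from outside, world axes, zero at the start; "torque": the same for the moment, N m; "width": finger opening in mm.
Only numpy, scipy, OpenCV 4.12 (cv2) and the standard library are available. Lean on these libraries where they do the work, as an engineer would, in place of code of your own. Each camera call takes 0.05 s, during which the arm holds its last target. There are 200 camera calls.

## Working session

There is one attempt and no reset: what is moved stays moved. The work goes in short steps, Python scripts to look and compute and a tool call to move; the robot and the scene stay as the last step left them, time stands still between calls to the robot, and variables do not carry over. Pictures are saved under pics/ and viewed, about 8 in all and at most 12, crops included, and the job is handed in when it is done.

Besides the shell and the picture viewer there is one more tool, called after "Call:" in YAML: its name, and indented under it one key for each argument. jog_arm: Moves the arm, as the interface text tells. Its arguments: {"type":"object","properties":{"series":{"type":"array"}},"required":["series"]}

```bash
mkdir -p pics
cat > h.py <<'E'
from cell import *
import numpy as np, cv2
def grab(n):
    d=get_image(n); np.savez(f'pics/{n}.npz',**d); return d
def cloud(d):
    h,w=d['range_z'].shape; f=h/2/np.tan(np.radians(d['fovy'])/2)
    u,v=np.meshgrid(np.arange(w),np.arange(h)); z=d['range_z']
    P=np.stack([(u-d['cx'])/f*z,-(v-d['cy'])/f*z,-z,np.ones_like(z)],-1)
    return (P@np.array(d['cam_to_world']).T)[...,:3]
E
python3 - <<'E'
from h import *
s=read_state(); print(s)
ims=[]
for n in ['side','top']:
    d=grab(n); print(n,[ (k,v if k!='cam_to_world' else np.round(v,3).tolist()) for k,v in d.items() if k not in('img','range_z')])
    cv2.imwrite(f'pics/{n}0.png',cv2.resize(d['img'][...,::-1],(800,600)))
E
```

```text
{'clock': 0.0, 'qpos': array([-1.37479279,  0.62933409,  0.03841844,  1.51838769, -0.02697411,
        0.99627132, -0.01998222]), 'qd': array([ 2.89858970e-04,  1.26253499e-03, -6.35130019e-04,  1.54203735e-03,
        1.23046454e-03,  8.15741374e-04, -1.06405485e-05]), 'tau': array([ 5.87474879e-04, -5.63396323e+01,  1.22665778e+00, -1.93453735e+01,
        1.10939657e-02,  1.04704779e-02,  2.30735409e-06]), 'eef_pos': array([168.0507472 , 627.30131479, 255.39011003]), 'tool_rot': array([-1.55361083,  1.56891328, -1.81536392]), 'force': array([-0.16116567,  0.37950843,  0.17064333]), 'torque': array([-0.0181195 , -0.01793686, -0.02294857]), 'width': 85.62125311567463}
side [('fovy', 49.45430576228768), ('cx', 259.7352012301508), ('cy', 192.87560266419345), ('cam_to_world', [[0.894, 0.259, -0.367, 117.346], [-0.449, 0.514, -0.731, -692.273], [-0.001, 0.817, 0.576, 737.056], [0.0, 0.0, 0.0, 1.0]])]
top [('fovy', 56.53792189097427), ('cx', 257.2577957283288), ('cy', 191.21053807422777), ('cam_to_world', [[0.008, 0.985, -0.17, 359.362], [-1.0, 0.006, -0.013, 66.987], [-0.012, 0.17, 0.985, 1020.589], [0.0, 0.0, 0.0, 1.0]])]
```

View pics/side0.png

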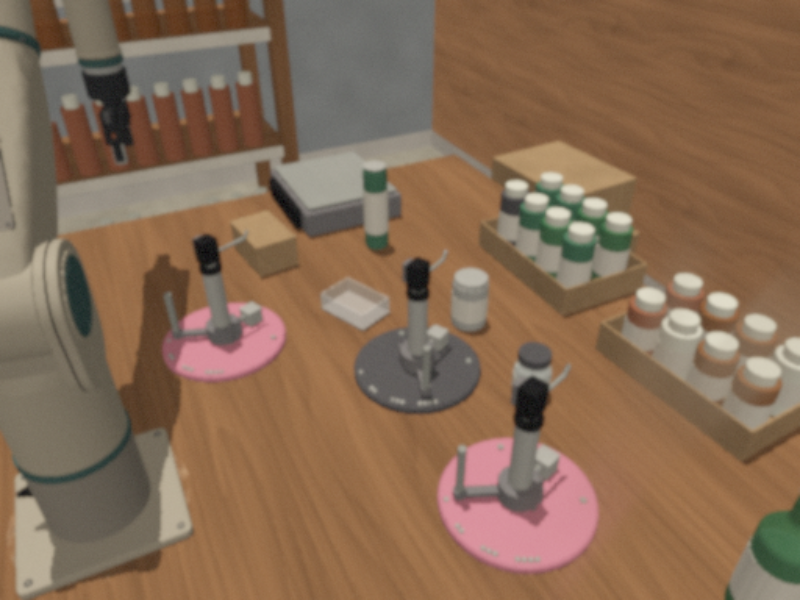

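View pics/top0.png

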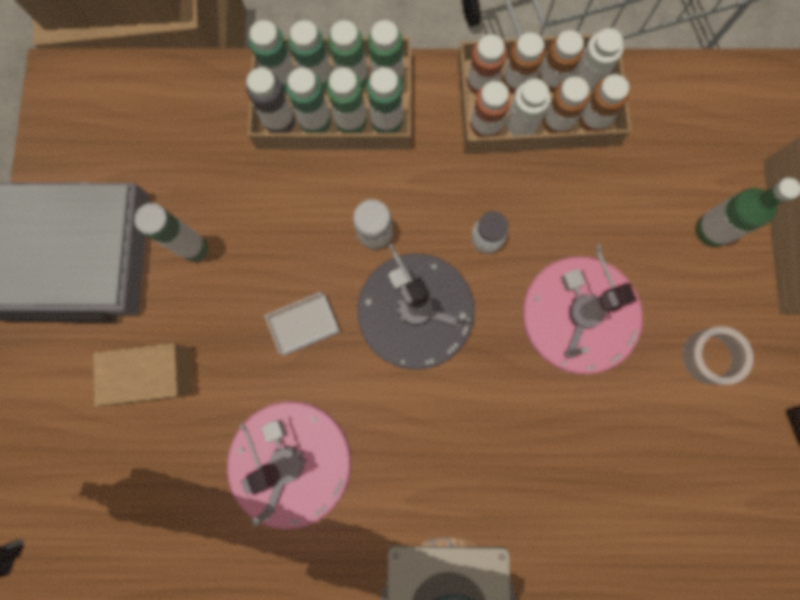

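The dark stand is at about (416,310) in the 800x600 top view and (418,368) in the side view. The arm and pin point right of the hub in the top view (460,318). The hook points up-left to (393,248). Next I measure.

```bash
cat > m.py <<'E'
from h import *
from scipy.optimize import least_squares
for n in ['top','side']:
    d=dict(np.load(f'pics/{n}.npz')); P=cloud(d); I=d['img'].astype(int)
    c0=dict(top=(416,310),side=(418,368))[n]; u0,v0=int(c0[0]*.64),int(c0[1]*.64)
    p=P[v0-2:v0+3,u0-2:u0+3]; print(n,'center px',np.median(p.reshape(-1,3),0))
    near=np.zeros(P.shape[:2],bool); near[v0-75:v0+60,u0-60:u0+60]=1
    near&=d['range_z']>0
    x,y,z=P[...,0],P[...,1],P[...,2]
    sat=I.max(-1)-I.min(-1)
    disc=near&(abs(z-12)<6)&(sat<30)&(I.sum(-1)<300)
    m=disc.astype(np.uint8); k,lab,st,_=cv2.connectedComponentsWithStats(m); m=(lab==1+st[1:,4].argmax())
    q=P[m][:,:2]; h=cv2.convexHull(q.astype(np.float32))[:,0]
    # circle fit
    r=least_squares(lambda t:np.hypot(*(h-t[:2]).T)-t[2],[*q.mean(0),108],loss='soft_l1',f_scale=2).x
    print('disc',r,'z',np.median(z[m]),m.sum())
    D=np.hypot(x-r[0],y-r[1])
    for lo,hi in [(30,55),(60,85),(85,104),(104,120),(120,175),(175,195),(195,208),(208,225)]:
        s=near&(z>lo)&(z<hi)&(D<105)
        if s.sum():
            w=P[s]-[r[0],r[1],0]
            az=np.arctan2(w[:,1],w[:,0]); dd=np.hypot(w[:,0],w[:,1])
            print(lo,hi,s.sum(),np.median(w,0).round(1),'r>45:',[(int(a.sum()),np.median(w[a],0).round(1)) if a.any() else 0 for a in [dd>45]][0])
E
python3 m.py
```

```text
top center px [497.19658293  56.58039679 117.14987308]
disc [513.19006159  56.27698376 105.70950525] z 10.673960124147413 3240
30 55 331 [-5.5 16.  41.2] r>45: (136, array([47.2, 27.7, 39.9]))
60 85 19 [-15.4  -2.7  72.6] r>45: (4, array([-29.5, -74.3,  70.2]))
85 104 18 [-15.8  -6.5  95.1] r>45: (6, array([-28.9, -73.3,  89. ]))
104 120 30 [-22.3 -74.2 111.4] r>45: (20, array([-24.9, -76.8, 110.9]))
120 175 28 [-15.6  -4.3 161.5] r>45: 0
175 195 91 [ 36.7  20.5 184.3] r>45: (42, array([ 57.1,  32.7, 184.4]))
195 208 19 [-15.1  10.6 202.8] r>45: (1, array([ 70.8,  39.7, 195.8]))
208 225 194 [ -2.8   1.5 212.6] r>45: 0
side center px [498.32344766  28.11433326  31.81905426]
disc [510.83997786  52.25712013 105.39192586] z 12.153686664319935 2368
30 55 399 [-8.6 -1.8 42. ] r>45: (177, array([46.9, 24.1, 40.9]))
60 85 132 [-10.4 -10.   72.6] r>45: (38, array([-26. , -76.1,  71.3]))
85 104 103 [-11.3 -10.3  94.7] r>45: (33, array([-25.7, -75.2,  94.7]))
104 120 86 [ -9.6 -10.4 111.6] r>45: (23, array([-23.5, -72.8, 110.5]))
120 175 247 [ -5.1  -8.  150.2] r>45: 0
175 195 155 [ -2.5  -2.2 184.8] r>45: (32, array([ 58.4,  35.5, 184.9]))
195 208 87 [ -8.7  -4.3 200.9] r>45: (2, array([ 72.1,  43.1, 195.6]))
208 225 123 [ -2.2   1.5 213.8] r>45: 0
```

```bash
cat >> h.py <<'E'
from scipy.spatial.transform import Rotation as Ro
def plan(tx,ty,tz,jaw):
    "total shift in present tool axes (mm) and turn (deg, tool axes) to put the TCP at t, tool down, jaws along azimuth jaw"
    s=read_state(); R=Ro.from_euler('xyz',s['tool_rot']).as_matrix()
    y=np.array([np.cos(jaw),np.sin(jaw),0])
    if y@R[:,1]<0: y=-y
    x=np.array([0,0,-1.]); T=np.stack([x,y,np.cross(x,y)],1)
    print('pos',s['eef_pos'].round(1),'jaw az',np.arctan2(R[1,1],R[0,1]).round(3),'q7',s['qpos'][6].round(2),'w',s['width'].round(1),'F',s['force'].round(1),'t',s['clock'])
    print('shift',(R.T@(np.array([tx,ty,tz])-s['eef_pos'])).round(1),'turn',np.degrees(Ro.from_matrix(R.T@T).as_rotvec()).round(1))
    print('R',R.round(3).tolist())
E
python3 -c "
from h import *
plan(460,-10,290,-0.32)
plan(487,-21,260,-0.32)"
```

```text
Traceback (most recent call last):
  File "h.py", line 17, in plan
    print('pos',s['eef_pos'].round(1),'jaw az',np.arctan2(R[1,1],R[0,1]).round(3),'q7',s['qpos'][6].round(2),'w',s['width'].round(1),'F',s['force'].round(1),'t',s['clock'])
                                                                                                                 ^^^^^^^^^^^^^^^^
AttributeError: 'float' object has no attribute 'round'
```

```bash
sed -i "s/s\['width'\].round(1)/round(s['width'],1)/" h.py; python3 -c "
from h import *
plan(450,-20,290,-0.32)"
```

```text
pos [168.1 627.4 255.5] jaw az 1.309 q7 -0.02 w 85.5 F [0.  0.3 0.3] t 0.1
shift [ -33.6 -552.4  439.9] turn [-86.7  -0.1   0.1]
R [[-0.0, 0.259, 0.966], [-0.002, 0.966, -0.259], [-1.0, -0.002, 0.0]]
```

Call:
jog_arm:
  series:
    - [[0,0,0],[-2.1,-34.5,27.5],-1]
    - [[0,0,0],[-2.1,-34.5,27.5],-1]
    - [[0,0,0],[-2.1,-34.5,27.5],-1]
    - [[0,0,0],[-2.1,-34.5,27.5],-1]
    - [[0,0,0],[-2.1,-34.5,27.5],-1]
    - [[0,0,0],[-2.1,-34.5,27.5],-1]
    - [[0,0,0],[-2.1,-34.5,27.5],-1]
    - [[0,0,0],[-2.1,-34.5,27.5],-1]

```text
clock: 1.1
eef_pos: [309.6, 302.8, 273.1]
tool_rot: [-1.768, 1.571, -2.03]
force: [-0.2, 0.3, -0.2]
width: 85.4
```

Call:
jog_arm:
  series:
    - [[0,0,0],[-2.1,-34.5,27.5],-1]
    - [[0,0,0],[-2.1,-34.5,27.5],-1]
    - [[0,0,0],[-2.1,-34.5,27.5],-1]
    - [[0,0,0],[-2.1,-34.5,27.5],-1]
    - [[0,0,0],[-2.1,-34.5,27.5],-1]
    - [[0,0,0],[-2.1,-34.5,27.5],-1]
    - [[0,0,0],[-2.1,-34.5,27.5],-1]
    - [[0,0,0],[-2.1,-34.5,27.5],-1]

```text
clock: 2.1
eef_pos: [450.6, -20.5, 289.8]
tool_rot: [2.905, 1.57, 2.643]
force: [1.0, 0.9, 0.7]
width: 85.3
```

Call:
jog_arm:
  series:
    - [[10,0,0],[0,0,0],-1]
    - [[10,0,0],[0,0,0],-1]
    - [[10,0,0],[0,0,0],-1]
    - [[10,0,0],[0,0,0],-1]
    - [[10,0,0],[0,0,0],-1]
    - [[10,0,0],[0,0,0],-1]
    - [[10,0,0],[0,0,0],-1]
    - [[10,0,0],[0,0,0],-1]

```text
clock: 3.1
eef_pos: [450.0, -19.1, 289.7]
tool_rot: [-1.555, 1.57, 3.065]
force: [-0.2, 0.3, -0.2]
width: 85.5
```

Call:
jog_arm:
  series:
    - [[10,0,0],[0,0,0],-1]
    - [[3.3,0,0],[0,0,0],-1]
    - [[0,0,0],[0,0,0],-1]
    - [[0,0,0],[0,0,0],-1]

```text
clock: 3.6
eef_pos: [450.2, -19.1, 289.8]
tool_rot: [-1.414, 1.57, 2.98]
force: [-0.4, -0.6, 0.6]
width: 85.3
```

```bash
python3 -c "
from h import *
plan(487,-21,260,-0.32)
d=grab('wrist'); print(np.round(d['cam_to_world'],3).tolist())
cv2.imwrite('pics/w1.png',cv2.resize(d['img'][...,::-1],(800,600)))"
```

```text
pos [450.2 -19.1 289.8] jaw az -0.318 q7 -0.03 w 85.3 F [-0.4 -0.6  0.6] t 3.6
shift [29.8 35.5 -9.7] turn [0.1 0.  0. ]
R [[-0.0, 0.95, -0.313], [0.0, -0.313, -0.95], [-1.0, -0.0, 0.0]]
[[0.95, 0.301, 0.082, 470.352], [-0.312, 0.917, 0.248, 44.524], [-0.001, -0.262, 0.965, 407.959], [0.0, 0.0, 0.0, 1.0]]
```

View pics/w1.png

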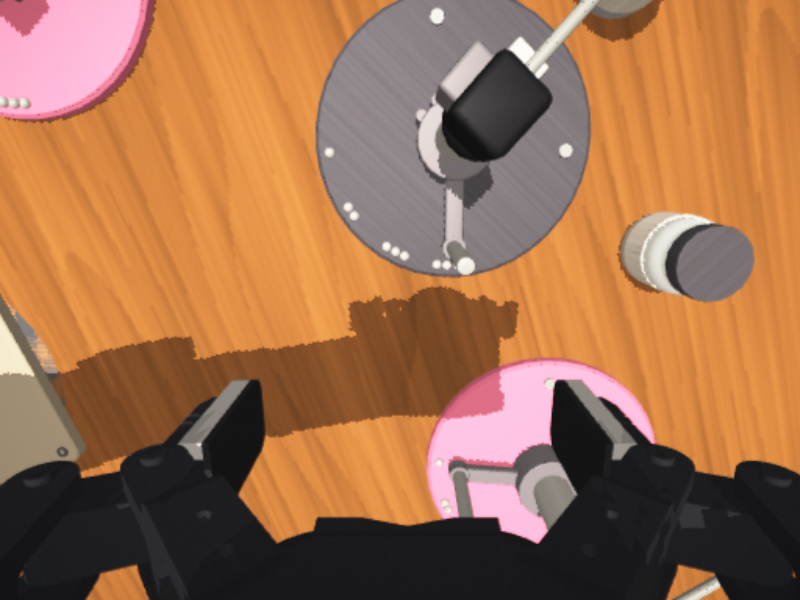

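The wrist view shows the dark disc, the pin top at (466,265), mark 2 at (350,212), mark 3 at (395,252), the head top at about (500,100) and the can at (700,260), all clear. Next I take positions from it.

```bash
cat > m2.py <<'E'
from h import *
from scipy.optimize import least_squares
d=dict(np.load('pics/wrist.npz')); P=cloud(d); I=d['img'].astype(int)
f=192/np.tan(np.radians(d['fovy'])/2); M=d['cam_to_world']
def ray(u,v,z):
    r=M[:3,:3]@np.array([(u-d['cx'])/f,-(v-d['cy'])/f,-1]); return M[:3,3]+r*(z-M[2,3])/r[2]
for nm,(a,b),z in [('mark2',(350,212),13),('mark3',(396,252),13),('mark1',(329,152),13),('pintop',(466,265),112),('p4',(437,15),13),('p5',(566,150),13)]:
    print(nm,ray(a*.64,b*.64,z).round(1),P[int(b*.64),int(a*.64)].round(1))
x,y,z=P[...,0],P[...,1],P[...,2]; sat=I.max(-1)-I.min(-1)
g=(abs(x-511)<125)&(abs(y-55)<125)
m=(g&(abs(z-12)<6)&(sat<40)).astype(np.uint8); h=cv2.findContours(m,0,1)[0]; h=max(h,key=len)[:,0]
q=np.array([ray(u,v,12)[:2] for u,v in h]); q=q[(h[:,1]>3)&(np.hypot(*(q-[511,55]).T)>90)]
r=least_squares(lambda t:np.hypot(*(q-t[:2]).T)-t[2],[511,55,108],loss='soft_l1',f_scale=1).x; print('disc',r)
H=g&(z>208)&(z<222); w=P[H]; hp=cv2.minAreaRect(w[:,:2].astype(np.float32)); print('head',w.mean(0),hp)
k=g&(abs(z-187)<9)&(np.hypot(x-r[0],y-r[1])>35); w=P[k][:,:2]; print('hook',w.mean(0),'az',cv2.fitLine(w.astype(np.float32),cv2.DIST_HUBER,0,.01,.01).ravel())
k=g&(abs(z-111)<5)&(abs(x-487)<15)&(abs(y+21)<15); print('pin',P[k].mean(0),k.sum())
for p in (ray(466*.64,265*.64,112),ray(350*.64,212*.64,13),ray(396*.64,252*.64,13)):
    e=p[:2]-r[:2]; print('rel',np.hypot(*e),np.arctan2(e[1],e[0])%6.283)
E
python3 m2.py
```

```text
mark2 [417.9  32.6  13. ] [418.5  33.4  14.9]
mark3 [442.9  -9.8  13. ] [442.8  -8.8  16.8]
mark1 [418.1  81.2  13. ] [418.2  81.3  17.6]
pintop [488.7 -17.5 112. ] [488.6 -16.8 112.6]
p4 [526.7 145.9  13. ] [526.1 146.7  13.3]
p5 [594.7  24.7  13. ] [594.7  24.7  12.1]
disc [511.01149506  58.64562839 105.31864145]
head [509.96381138  61.1959604  214.24984245] ((510.04412841796875, 62.1780891418457), (32.2515869140625, 37.19834518432617), 29.275074005126953)
hook [553.17309544  81.40738699] az [8.9618784e-01 4.4367477e-01 5.5329468e+02 8.1403893e+01]
pin [487.98675472 -17.19009906 112.20225544] 118
rel 79.4062042754923 4.426845397172695
rel 96.67237774842633 3.414364856786697
rel 96.57247161384028 3.929625247401484
```

```bash
cat >> m2.py <<'E'
for (a,b) in [(710,262),(610,2)]:
    c=P[int(b*.64),int(a*.64)]; s=(abs(z-c[2])<6)&(np.hypot(x-c[0],y-c[1])<60); print('obst',c.round(0),cv2.minEnclosingCircle(P[s][:,:2].astype(np.float32)))
plan(488.4,-17.9,260,-0.286)
E
python3 m2.py | tail -5
```

```text
obst [647. -72.  86.] ((650.6242065429688, -75.10639953613281), 26.832733154296875)
obst [638. 111.  35.] ((625.8880004882812, 94.72589111328125), 41.45975875854492)
pos [450.2 -19.2 289.8] jaw az -0.319 q7 -0.03 w 85.5 F [-0.7  0.3 -1.1] t 3.65
shift [ 29.8  35.8 -13.2] turn [-1.9 -0.   0. ]
R [[-0.0, 0.95, -0.313], [0.0, -0.313, -0.95], [-1.0, -0.0, -0.0]]
```

Call:
jog_arm:
  series:
    - [[0,0,0],[10,12,-4.4],0]
    - [[0,0,0],[10,12,-4.4],0]
    - [[0,0,0],[10,12,-4.4],0]
    - [[-2,0,0],[0,0,0],0]
    - [[0,0,0],[25,0,0],0]
    - [[0,0,0],[25,0,0],0]
    - [[0,0,0],[25,0,0],0]
    - [[0,0,0],[0,0,0],0]

```text
clock: 4.65
eef_pos: [487.3, -18.0, 183.8]
tool_rot: [-1.307, 1.567, 3.122]
force: [-0.0, -0.4, 0.5]
width: 42.9
```

```bash
python3 -c "
from h import *
plan(488.4,-17.9,107,-0.286)
d=grab('wrist')
cv2.imwrite('pics/w2.png',cv2.resize(d['img'][...,::-1],(640,480)))"
```

```text
pos [487.3 -18.  183.8] jaw az -0.284 q7 0.14 w 42.9 F [-0.  -0.4  0.5] t 4.65
shift [76.8  1.3 -0.5] turn [0.1 0.1 0.2]
R [[-0.004, 0.96, -0.28], [0.0, -0.28, -0.96], [-1.0, -0.004, 0.001]]
```

View pics/w2.png

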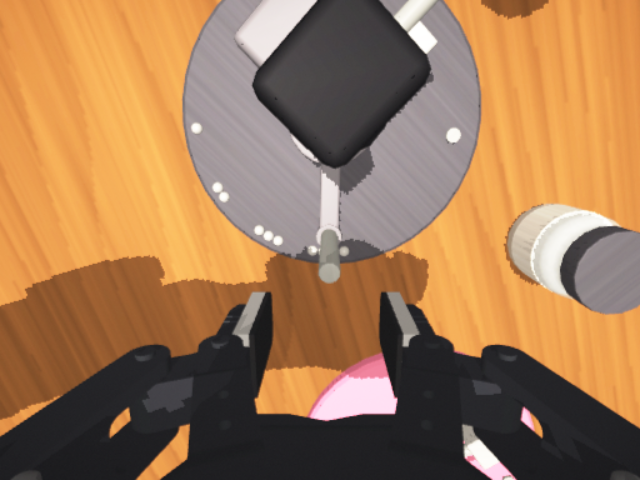

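The pin at (329,272) lies midway between the fingers (271 and 380). I descend and pinch.

Call:
jog_arm:
  series:
    - [[0,0,0],[20,0.6,0],0]
    - [[0,0,0],[20,0.6,0],0]
    - [[0,0,0],[20,0,0],0]
    - [[0,0,0],[16,0,0],0]
    - [[0,0,0],[0,0,0],0]

```text
clock: 5.32
eef_pos: [490.0, -18.4, 109.2]
tool_rot: [-2.423, 1.571, 2.005]
force: [-0.5, -0.7, -0.3]
width: 42.9
```

Call:
jog_arm:
  series:
    - [[0,0,0],[0,0,0],1]
    - [[0,0,0],[0,0,0],1]
    - [[0,0,0],[0,0,0],1]
    - [[0,0,0],[0,0,0],1]
    - [[0,0,0],[0,0,0],1]
    - [[0,0,0],[0,0,0],1]

```text
clock: 6.08
eef_pos: [489.6, -18.3, 109.9]
tool_rot: [-3.113, 1.57, 1.315]
force: [-2.0, 0.8, 5.9]
width: 9.9
```

```bash
cat > arc.py <<'E'
from h import *
s=read_state(); p=s['eef_pos'][:2]; R=Ro.from_euler('xyz',s['tool_rot']).as_matrix()
c=np.array([511,58.5]); e=p-c; a0=np.arctan2(e[1],e[0])%(2*np.pi); print('r',np.hypot(*e),'az',a0,'collar',a0-2.392-.522)
a1=2.892+.522; n=14; da=(a1-a0)/n; psi=np.arctan2(R[1,1],R[0,1])
print('turn/row',-np.degrees(da))
for k in range(n):
    w=80*np.array([np.cos(a0+da*(k+1))-np.cos(a0+da*k),np.sin(a0+da*(k+1))-np.sin(a0+da*k)])
    j=psi+da*k; print((w@[np.cos(j),np.sin(j)]).round(2),(w@[np.sin(j),-np.cos(j)]).round(2))  # tool y, z with x down
plan(*p,107,psi)
E
python3 arc.py
```

```text
r 79.77261817406816 az 4.440379490609538 collar 1.526379490609538
turn/row 4.200515213622419
-5.86 -0.14
-5.86 -0.14
-5.86 -0.14
-5.86 -0.14
-5.86 -0.14
-5.86 -0.14
-5.86 -0.14
-5.86 -0.14
-5.86 -0.14
-5.86 -0.14
-5.86 -0.14
-5.86 -0.14
-5.86 -0.14
-5.86 -0.14
pos [489.6 -18.3 109.9] jaw az -0.285 q7 0.23 w 9.9 F [-2.   0.8  5.9] t 6.075
shift [2.9 0.  0. ] turn [-0. -0.  0.]
R [[0.0, 0.96, -0.281], [0.001, -0.281, -0.96], [-1.0, -0.0, -0.001]]
```

Call:
jog_arm:
  series:
    - [[4.2,0,0],[0,-5.9,-0.1],1]
    - [[4.2,0,0],[0,-5.9,-0.1],1]
    - [[4.2,0,0],[0,-5.9,-0.1],1]
    - [[4.2,0,0],[0,-5.9,-0.1],1]

```text
clock: 6.58
eef_pos: [469.2, -8.7, 110.0]
tool_rot: [2.278, 1.568, 0.128]
force: [1.7, 0.5, 4.8]
width: 9.9
```

```bash
python3 arc.py | sed -n '1,3p;17,18p'
```

```text
r 79.13926202520895 az 4.156412924237502 collar 1.2424129242375022
turn/row 3.038366229626759
-4.24 -0.01
pos [469.2  -8.7 110. ] jaw az -0.58 q7 0.03 w 9.9 F [1.7 0.5 4.8] t 6.575
shift [ 3. -0.  0.] turn [ 0.  -0.1 -0.1]
```

Call:
jog_arm:
  series:
    - [[4.2,0,0],[0,-5.9,0],1]
    - [[4.2,0,0],[0,-5.9,0],1]
    - [[4.2,0,0],[0,-5.9,0],1]
    - [[4.2,0,0],[0,-5.9,0],1]
    - [[4.2,0,0],[0,-5.9,0],1]
    - [[4.2,0,0],[0,-5.9,0],1]

```text
clock: 7.32
eef_pos: [445.2, 16.0, 109.9]
tool_rot: [2.714, 1.566, 0.124]
force: [3.1, 3.2, 1.2]
width: 10.1
```

```bash
python3 arc.py | sed -n '1,3p;17,18p'
```

```text
r 78.34699037464729 az 3.7150149054526436 collar 0.8010149054526436
turn/row 1.231920260926143
-1.72 0.02
pos [445.2  16.  109.9] jaw az -1.019 q7 -0.28 w 10.1 F [3.1 3.2 1.2] t 7.325
shift [ 2.9 -0.   0. ] turn [ 0.  -0.3 -0.1]
```

Call:
jog_arm:
  series:
    - [[4.2,0,0],[0,-5.9,0.4],1]
    - [[4.2,0,0],[0,-5.9,0.4],1]
    - [[4.2,0,0],[0,-5.9,0.4],1]
    - [[3.5,0,0],[0,-4.5,0.2],1]
    - [[0,0,0],[0,0,0],1]
    - [[0,0,0],[0,0,0],1]

```text
clock: 8.07
eef_pos: [436.2, 36.4, 109.9]
tool_rot: [3.092, 1.563, 0.225]
force: [7.3, 4.6, -3.2]
width: 10.1
```

```bash
python3 arc.py | sed -n '1,3p;17,18p'
```

```text
r 78.0160958326293 az 3.4290383555636663 collar 0.5150383555636664
turn/row 0.06154530747251267
-0.09 0.0
pos [436.2  36.4 109.9] jaw az -1.296 q7 -0.5 w 10.1 F [ 7.3  4.6 -3.2] t 8.075
shift [ 2.9 -0.   0. ] turn [ 0.  -0.4 -0. ]
```

Call:
jog_arm:
  series:
    - [[0,0,0],[0,0,0],0]
    - [[0,0,0],[0,0,0],0]
    - [[0,0,0],[0,0,0],0]
    - [[0,0,0],[-25,0,0],0]
    - [[0,0,0],[-50,0,0],0]
    - [[0,0,0],[-50,0,0],-1]
    - [[0,0,0],[-40,0,0],-1]
    - [[-7,0,0],[0,0,-20],-1]

```text
clock: 9.07
eef_pos: [451.7, 39.8, 276.3]
tool_rot: [3.116, 1.567, 0.372]
force: [0.2, 0.1, -0.6]
width: 85.4
```

Call:
jog_arm:
  series:
    - [[-7,0,0],[0,0,0],-1]
    - [[0,0,0],[0,0,0],-1]
    - [[0,0,0],[0,0,0],-1]

```text
clock: 9.45
eef_pos: [450.7, 39.8, 273.7]
tool_rot: [-0.648, 1.57, 3.008]
force: [0.7, 0.3, -0.5]
width: 85.3
```

```bash
python3 -c "
from h import *
plan(510.5,59.4,250,-1.049)
d=grab('wrist')
cv2.imwrite('pics/w3.png',cv2.resize(d['img'][...,::-1],(800,600)))
d=grab('top');cv2.imwrite('pics/t3.png',cv2.resize(d['img'][130:270,190:340,::-1],(640,600)))"
```

```text
pos [450.7  39.8 273.7] jaw az -1.057 q7 -0.67 w 85.3 F [ 0.7  0.3 -0.5] t 9.45
shift [ 23.7  12.3 -61.7] turn [-0.4  0.   0. ]
R [[-0.001, 0.492, -0.871], [0.0, -0.871, -0.492], [-1.0, -0.0, 0.001]]
```

View pics/w3.png

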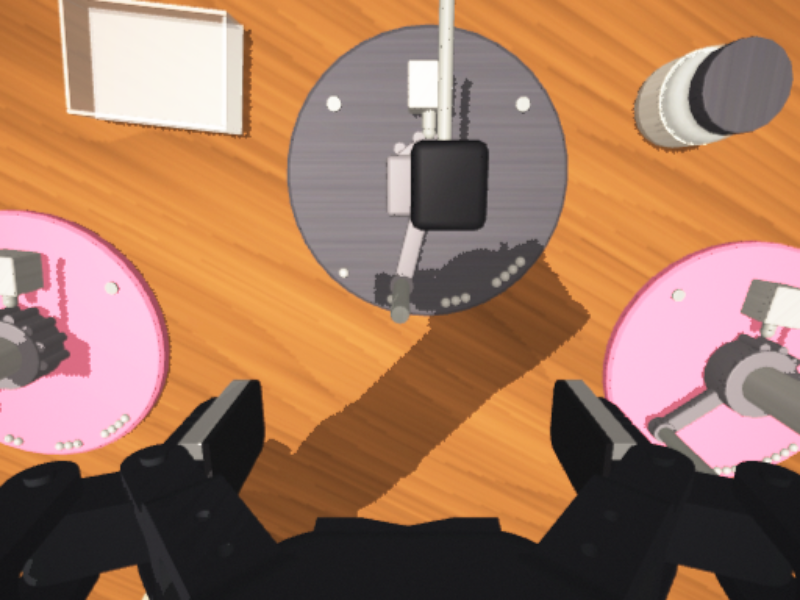

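The pin (400,312) now stands at the two-pip mark. The head is at (450,185), with the paddle at (400,185). Next I check the values.

```bash
cat > m3.py <<'E'
from h import *
d=dict(np.load('pics/wrist.npz')); P=cloud(d); x,y,z=P[...,0],P[...,1],P[...,2]
g=(abs(x-511)<60)&(abs(y-59)<60)
w=P[g&(z>209)&(z<222)]; r=cv2.minAreaRect(w[:,:2].astype(np.float32)); print('head top',w.mean(0),r)
w=P[g&(z>176)&(z<207)&(np.hypot(x-511,y-59)<32)]; print('paddle/hook-ish',w.mean(0),len(w))
R=Ro.from_euler('xyz',read_state()['tool_rot']).as_matrix()
k=(abs(z-111)<5)&(np.hypot(x-433,y-37)<20); p=P[k].mean(0); print('pin',p,k.sum(),'az',np.arctan2(p[1]-58.5,p[0]-511)%6.2832-2.392-.522)
k=(abs(z-187)<9)&(np.hypot(x-511,y-58)>35)&(np.hypot(x-511,y-58)<110); w=P[k][:,:2]; print('hook',cv2.fitLine(w.astype(np.float32),cv2.DIST_HUBER,0,.01,.01).ravel())
E
python3 m3.py
```

```text
head top [510.75216788  61.52673961 214.33865313] ((509.9573059082031, 62.06496047973633), (31.53045654296875, 37.06941604614258), 29.452945709228516)
paddle/hook-ish [533.59077913  70.59572398 184.94183004] 211
pin [435.94050317  37.76657496 111.93635791] 127 az 0.4971135030869973
hook [8.6451554e-01 5.0260603e-01 5.5684540e+02 8.3757408e+01]
```

Call:
jog_arm:
  series:
    - [[0,0,0],[0,4.3,-20.8],-1]
    - [[0,0,0],[0,4.3,-20.8],-1]
    - [[-0.4,0,0],[0,4.3,-20.6],-1]
    - [[0,0,0],[20,0,0],-1]
    - [[0,0,0],[10,0,0],-1]
    - [[0,0,0],[0,0,0],-1]
    - [[0,0,0],[0,0,0],-1]

```text
clock: 10.42
eef_pos: [511.8, 59.3, 244.4]
tool_rot: [2.747, 1.57, 0.128]
force: [0.4, 0.7, 1.1]
width: 85.6
```

```bash
python3 -c "
from h import *
plan(511.3,59.2,200.5,-1.049)
d=grab('wrist')
cv2.imwrite('pics/w4.png',cv2.resize(d['img'][...,::-1],(640,480)))"
```

```text
pos [511.8  59.3 244.4] jaw az -1.048 q7 -0.64 w 85.6 F [0.4 0.7 1.1] t 10.425
shift [43.9 -0.2  0.5] turn [ 0.1 -0.  -0. ]
R [[0.001, 0.5, -0.866], [0.0, -0.866, -0.5], [-1.0, 0.0, -0.001]]
```

View pics/w4.png

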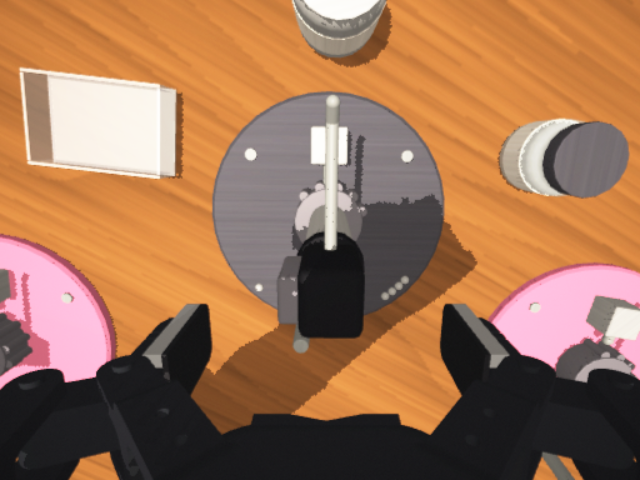

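The head plus paddle spans 278–364, between jaws at 210 and 442, so it is centred. I descend and squeeze.

Call:
jog_arm:
  series:
    - [[0,0,0],[15,0,0],-1]
    - [[0,0,0],[15,0,0],-1]
    - [[0,0,0],[14,0,0],-1]
    - [[0,0,0],[0,0,0],-1]
    - [[0,0,0],[0,0,0],-1]

```text
clock: 11.1
eef_pos: [511.8, 59.2, 199.9]
tool_rot: [1.445, 1.57, -1.173]
force: [0.1, 0.2, 0.6]
width: 85.4
```

Call:
jog_arm:
  series:
    - [[0,0,0],[0,0,0],1]
    - [[0,0,0],[0,0,0],1]
    - [[0,0,0],[0,0,0],1]
    - [[0,0,0],[0,0,0],1]
    - [[0,0,0],[0,0,0],1]
    - [[0,0,0],[0,0,0],1]

```text
clock: 11.85
eef_pos: [512.6, 58.2, 200.8]
tool_rot: [2.353, 1.569, -0.267]
force: [1.9, -5.0, 4.5]
width: 28.7
```

```bash
python3 -c "
from h import *
plan(511.3,59.2,200.5,-1.049)"
```

```text
pos [512.6  58.2 200.8] jaw az -1.05 q7 -0.58 w 28.7 F [ 1.9 -5.   4.5] t 11.85
shift [ 0.3 -1.5  0.6] turn [-0.  -0.1 -0.1]
R [[0.002, 0.498, -0.867], [-0.001, -0.867, -0.498], [-1.0, 0.002, -0.002]]
```

Width reads 28.7. The pin (12 mm) read about 2 mm low as well, so the paddle is fully in. Lateral force is about 5 N. I raise the mast.

Call:
jog_arm:
  series:
    - [[0,0,0],[-8,0,0],1]
    - [[0,0,0],[-8,0,0],1]
    - [[0,0,0],[-8,0,0],1]
    - [[0,0,0],[-8,0,0],1]
    - [[0,0,0],[-8,0,0],1]
    - [[0,0,0],[-8,0,0],1]
    - [[0,0,0],[-8,0,0],1]
    - [[0,0,0],[-8,0,0],1]

```text
clock: 12.85
eef_pos: [512.5, 58.2, 264.0]
tool_rot: [1.963, 1.568, -0.658]
force: [6.7, -5.1, -6.5]
width: 28.8
```

Call:
jog_arm:
  series:
    - [[0,0,0],[-3,0,0],1]
    - [[0,0,0],[-2,0,0],1]
    - [[0,0,0],[-1,0,0],1]
    - [[0,0,0],[0,0,0],1]
    - [[0,0,0],[0,0,0],1]
    - [[0,0,0],[0,0,0],1]

```text
clock: 13.6
eef_pos: [512.5, 58.1, 269.9]
tool_rot: [2.062, 1.568, -0.558]
force: [6.4, -5.5, -5.7]
width: 28.5
```

```bash
cat > m4.py <<'E'
from h import *
plan(511.3,59.2,270.5,-1.049)
d=grab('side'); P=cloud(d); x,y,z=P[...,0],P[...,1],P[...,2]
k=(abs(z-187-70)<14)&(np.hypot(x-511,y-58)>60)&(np.hypot(x-511,y-58)<90)&(abs((x-511)*-.5+(y-58.5)*.866)<10); print('hook z (187+mast)',np.median(z[k]),k.sum())
k=(abs(z-105)<7)&(np.hypot(x-433,y-37)<25); p=np.median(P[k],0); print('pin',p,k.sum())
cv2.imwrite('pics/s5.png',cv2.resize(d['img'][90:290,150:417,::-1],(800,600)))
E
python3 m4.py
```

```text
pos [512.5  58.1 269.9] jaw az -1.05 q7 -0.67 w 28.5 F [ 6.4 -5.5 -5.7] t 13.6
shift [-0.6 -1.5  0.6] turn [-0.  -0.1 -0.1]
R [[0.002, 0.498, -0.867], [-0.001, -0.867, -0.498], [-1.0, 0.002, -0.001]]
hook z (187+mast) nan 0
pin [433.50400376  31.48330319 106.54841812] 24
  return _methods._mean(a, axis=axis, dtype=dtype,
  ret = ret.dtype.type(ret / rcount)
```

View pics/s5.png

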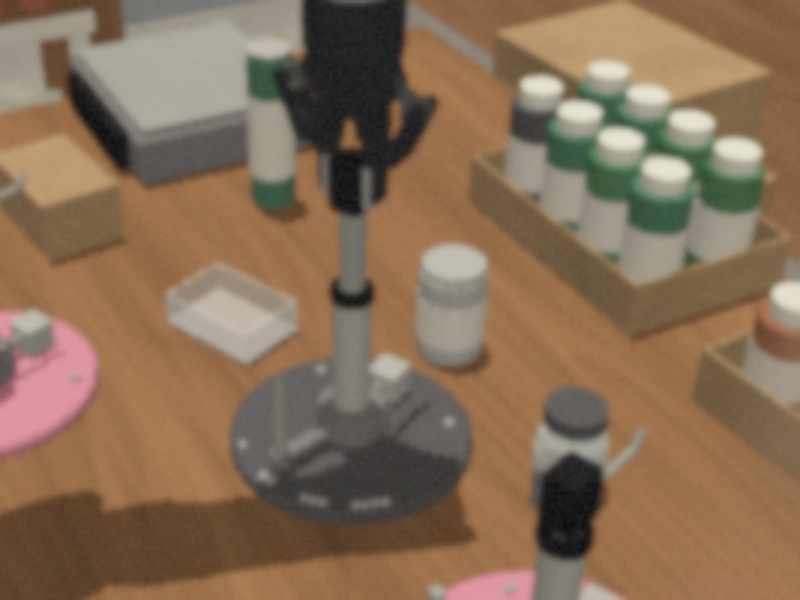

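The head is up in the jaws and the collar is still at mark 2. Jar, can and tray look unmoved. A small nudge up will confirm contact with the stop.

Call:
jog_arm:
  series:
    - [[0,0,0],[-1,0,0],1]
    - [[0,0,0],[-1,0,0],1]
    - [[0,0,0],[0,0,0],1]
    - [[0,0,0],[0,0,0],1]
    - [[0,0,0],[0,0,0],1]

```text
clock: 14.28
eef_pos: [512.5, 58.2, 271.6]
tool_rot: [1.92, 1.568, -0.701]
force: [7.7, -6.0, -8.3]
width: 28.7
```

Run:
```python
from h import *
plan(511.3,59.2,270.5,-1.049)
d=grab('wrist'); P=cloud(d); x,y,z=P[...,0],P[...,1],P[...,2]
a=(x-511)*.866+(y-58.5)*.5; b=-(x-511)*.5+(y-58.5)*.866
k=(a>45)&(a<88)&(abs(b)<6)&(z>200); print('hook top z, expect 170+25+70=265:',np.percentile(z[k],[10,50,90]),k.sum())
d=grab('side'); P=cloud(d); x,y,z=P[...,0],P[...,1],P[...,2]
k=(abs(z-75)<25)&(np.hypot(x-435,y-37)<25); p=np.median(P[k],0); print('pin',p,k.sum(),'collar',np.arctan2(p[1]-54,p[0]-509)%6.2832-2.392-.522)
```

```text
pos [512.5  58.2 271.6] jaw az -1.05 q7 -0.67 w 28.7 F [ 7.7 -6.  -8.3] t 14.275
shift [ 1.1 -1.5  0.6] turn [-0.  -0.1 -0.1]
R [[0.002, 0.498, -0.867], [-0.002, -0.867, -0.498], [-1.0, 0.002, -0.001]]
hook top z, expect 170+25+70=265: [255.09210294 260.49750795 389.80011823] 2172
pin [433.88134682  31.98470487  71.3881952 ] 76 collar 0.5126976069724802
```

Run:
```python
from h import *
for f,z0 in (('side',0),):
    d=dict(np.load('pics/side.npz')); P=cloud(d); I=d['img']
    print([(v,int(I[v,265:270].mean()),P[v,265:270].reshape(-1,3).mean(0).round(0).tolist()) for v in range(150,172)])
d=dict(np.load('pics/wrist.npz')); P=cloud(d); x,y,z=P[...,0],P[...,1],P[...,2]
a=(x-511)*.866+(y-58.5)*.5; b=-(x-511)*.5+(y-58.5)*.866
for lo in range(20,90,10):
    k=(a>lo)&(a<lo+10)&(abs(b)<5)&(z>220)&(z<290)
    if k.any(): print(lo,np.median(z[k]).round(1),z[k].max().round(1),k.sum())
```

```text
[(150, 25, [504.0, 41.0, 272.0]), (151, 28, [504.0, 41.0, 269.0]), (152, 26, [504.0, 42.0, 266.0]), (153, 27, [504.0, 42.0, 263.0]), (154, 26, [504.0, 42.0, 261.0]), (155, 27, [504.0, 41.0, 259.0]), (156, 29, [504.0, 41.0, 256.0]), (157, 26, [504.0, 41.0, 254.0]), (158, 24, [504.0, 41.0, 251.0]), (159, 30, [504.0, 42.0, 248.0]), (160, 47, [504.0, 41.0, 245.0]), (161, 74, [507.0, 46.0, 240.0]), (162, 96, [508.0, 47.0, 236.0]), (163, 107, [508.0, 48.0, 233.0]), (164, 110, [508.0, 48.0, 230.0]), (165, 110, [508.0, 49.0, 227.0]), (166, 110, [508.0, 48.0, 225.0]), (167, 110, [508.0, 48.0, 222.0]), (168, 110, [508.0, 47.0, 219.0]), (169, 110, [508.0, 48.0, 216.0]), (170, 111, [508.0, 47.0, 214.0]), (171, 111, [508.0, 49.0, 210.0])]
20 255.7 257.5 272
30 255.7 257.9 295
40 255.7 257.9 309
50 255.8 258.4 303
60 255.8 258.4 328
70 256.8 264.9 389
80 265.1 267.4 226
```

The head underside is at about 241 mm (expected 240), the hook has risen about 71 mm and the tool 70.8 mm. The downward force increased on the nudge, so it is at the stop. I hand it in.

```bash
python3 -c "
from h import *
s=read_state(); print(s['eef_pos'],s['width'],s['force'],abs(s['qd']).max()); print(finish_job())"
```

```text
[512.53108086  58.1447395  271.56940676] 28.474729673144154 [ 6.9483089  -6.6097724  -7.81621982] 0.0024010804991640537
the job is handed in; nothing more can be done
None
```

I swung the collar by its pin from setting 4 to setting 2 with the mast still down. I then squeezed the head with the paddle in, pulled the mast up to its second stop and handed the job in with the gripper still holding it there. No verdict was reported.

Last checks:
- **Collar:** about 0.50 rad from the wrist camera just after the swing, and about 0.51 rad from the side camera at the end. Both are inside the 0.38 to 0.62 band.
- **Mast:** about 71 mm up. The tool rose 70.8 mm, the hook about 71 mm, and the head's underside measured about 241 mm against 240 mm expected. The arm was at rest.
- **Stop contact:** inferred. The downward force rose from about 6 N to 8 N on a 2 mm nudge upward, which is only a light touch on the stop.
- **Paddle:** in, by inference from the jaw opening of 28.5 mm. That is below the 30 mm given for fully in, but the reading runs about 2 mm low, as it did on the 12 mm pin. I had no direct reading of the paddle.
- **Jar, can and tray:** they looked unmoved in the last side view, which I took before the final nudge. I did not measure their positions at the end.
- **Disagreement:** the cameras put the stand's centre up to about 6 mm apart. I relied on the wrist camera, and both grasps came out centred.

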